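# Load pearl roundels into the drilling machine's tube magazine

## Task

Swing the drilling machine's guard door wide open by its handle (a quarter turn or more) and load every pearl-capped roundel on the bench into the clear tube magazine, one on top of another with the pearl face up, leaving the plain black roundels out on the bench. Then swing the guard fully shut and press the green start button all the way down; never press it while the guard is open, and do not knock over the lacquer jar.

Things in the scene. Friction and masses are not known exactly. Their poses are not given: they have to be found in the camera images.
- guard (a joint): The machine's guard door: a clear plastic panel in a yellow frame, with a clear roof wing fixed to it that covers the magazine mouth when shut. Upright hinge; 0 = shut, grows to 2.0 rad fully open; it swings towards the front (the machine's -x) and to its left (+y), clockwise seen from above. Light friction, no spring: it stays where it is left; shut is a solid stop. At the start it is shut or a little ajar (up to 0.25).
- guard_handle (a point): Grip point on the guard's handle: an upright dark steel bar 12 mm thick, 38 mm clear of the door's front face, 131 mm from the hinge line. The point is 175 mm above the bench; the bar runs from 26 mm above it (with the handle's arm to the door at its top and bottom ends) to 51 mm below it. The door's top is at 205 mm, so the bar can be pinched from above. Its axes turn with the door.
- guard_hinge (a point): Point on the guard's upright hinge axis, at the height of the handle's grip point. Axes turn with the door: shut, the door panel runs from here 149 mm along -y, the handle stands out to -x, and the roof wing (top at 205 mm above the bench) reaches 138 mm to +x.
- machine: Small green bench drilling machine, fixed to the bench, 270 x 240 mm deck 30 mm high. Origin at bench level right under the axis of its upright tube magazine; its front is -x. Behind the tube (x = 95 to 165 mm) stands a grey housing, up to 161 mm high; clear side panels at y = -88 and +92 mm, up to 146 mm high.
- tube_mouth (a point): Centre of the tube magazine's mouth, at the top of an orange funnel rim (outside 57 mm across, 10 mm high, about 48 mm across inside at the rim, narrowing to the tube), 186 mm above the bench.
- tube_floor (a point): Centre of the tube's inner floor, 40 mm above the bench; z up along the tube. The clear tube is 34 mm across inside, 41 mm outside, polished and slippery; parts dropped in at the mouth slide down by gravity and stack end to end.
- start (a joint): The green start button's travel: 0 out, 0.006 m fully pressed; spring, 5 N fully down. It counts as pressed beyond 0.004.
- start_top (a point): Centre of the top of the green start button (30 mm across), which is pressed straight down; it stands on a fixed yellow box of 70 x 70 x 35 mm on the bench.
- mat: Thin blue mat fixed to the bench, 250 x 320 x 3 mm, on which the roundels stand. Origin under its centre.
- lacquer: Amber glass lacquer jar, 52 mm across, 85 mm high, a bystander. Origin at the centre of its underside.
- pearl1: Pearl roundel: a dark wooden cylinder 30 mm across, 26 mm high, about 22 g, with a pale mother-of-pearl cap 5 mm thick on its top end. Stands on end on the mat, pearl face up. Origin at the centre of its underside, z towards the pearl face. Three to five of the five are present; an absent one reads None.
- pearl2: Pearl roundel: a dark wooden cylinder 30 mm across, 26 mm high, about 22 g, with a pale mother-of-pearl cap 5 mm thick on its top end. Stands on end on the mat, pearl face up. Origin at the centre of its underside, z towards the pearl face. Three to five of the five are present; an absent one reads None.
- pearl3: Pearl roundel: a dark wooden cylinder 30 mm across, 26 mm high, about 22 g, with a pale mother-of-pearl cap 5 mm thick on its top end. Stands on end on the mat, pearl face up. Origin at the centre of its underside, z towards the pearl face. Three to five of the five are present; an absent one reads None.
- pearl4: Pearl roundel: a dark wooden cylinder 30 mm across, 26 mm high, about 22 g, with a pale mother-of-pearl cap 5 mm thick on its top end. Stands on end on the mat, pearl face up. Origin at the centre of its underside, z towards the pearl face. Three to five of the five are present; an absent one reads None.
- pearl5: Pearl roundel: a dark wooden cylinder 30 mm across, 26 mm high, about 22 g, with a pale mother-of-pearl cap 5 mm thick on its top end. Stands on end on the mat, pearl face up. Origin at the centre of its underside, z towards the pearl face. Three to five of the five are present; an absent one reads None.
- ebony1: Plain black roundel without pearl, 40 mm across, 26 mm high: a different part, too wide for the tube. Origin at the centre of its underside.
- ebony2: Plain black roundel without pearl, 40 mm across, 26 mm high: a different part, too wide for the tube. Origin at the centre of its underside.
There are look-alikes about, which are no part of the job. Leave any orange, pink or purple look-alike of the pearl5 alone.

How it is judged:
By the outcome, as a careful person would: the job done as asked, in the order asked, and still so for the second after the job is handed in, with the robot touching nothing.
Of pearl1, pearl2, pearl3, pearl4, pearl5 only 3 to 5 are there at a start; the rules pass over those that are not, and their reading is None.
At some moment in a run one of pearl1, pearl2, pearl3, pearl4, pearl5 may be knocked a few centimetres aside while the robot is not near it.
It also fails if it takes over 210 s, if anything falls off the work surface, if the arm or the gripper's body presses on something with over 40 N, if the wrist force passes 120 N, or if a joint passes its speed limit or range.

## Robot

A 7-joint arm with a two-finger parallel gripper is mounted at the origin on the work surface. World frame = base frame: x ahead of the robot, y to its left, z up, the work surface at z = 0. Lengths are in mm, angles in rad, forces in N, time in s.
With the tool pointing down it reaches from about 400 to 875 mm from the base axis. Payload 19.3 kg.
Tool frame: the origin (TCP) lies at the very end of the fingers, on their centre line; the grasp point (between the pads) lies 19 mm behind it (grip_point_offset is the z of the grasp point in the tool frame, in mm); z points along the fingers, y is the line along which they close (so a half turn about z gives the same grasp; the last joint's range is limited). The gripper opens to 85 mm and grips with 20 to 120 N. Pads are 22 mm wide; open, the fingers measure 114 mm over their backs; the gripper's body (76 mm by 85 mm) begins 54 mm behind the grasp point. The pads swing forward as they close: fully open they stand 13 mm farther back than shut.
Start: joints at [1.045, 0.521, -0.036, 1.599, 0.021, 1.021, -0.113], TCP at [275.085, -561.198, 231.291] pointing down, gripper open.
Joint ranges: [-2.91, 2.91], [-0.3, 2.13], [-1.5, 1.42], [0.17, 2.43], [-1.26, 4.41], [0.16, 1.93], [-2.52, 2.52]. Speed limits (rad/s): [1.89, 1.89, 2.39, 2.39, 3.01, 3.01, 3.01].

## Interface

Orientations are given as a 3x3 rotation matrix whose columns are the frame's x, y, z axes.
In Python, from workcell import movep, movel, goto_joints, open_gripper, clamp, wait, inverse_kinematics, read_state, camera, PlanningError, finish_job, grip_point_offset gives the robot as it stands. Calls block until the motion is done:
- movep(position, orientation): joint-space move of the TCP to a pose.
- movel(position, frame=None, max_speed=150, guard=None): straight line of the TCP; frame=None keeps the orientation; max_speed is the mean speed in mm/s. With guard (N) it stops when the force on the tool has changed by that much, and returns True; else False.
- goto_joints(angles): joint-space move.
- open_gripper() and clamp(): open the fingers fully, or close them until they stop; the grip force is fixed at half the most.
- wait(seconds).
- inverse_kinematics(position, orientation): joint angles nearest the present ones, or None.
- read_state(): the state.
- camera(name): name is "side" or "top"; returns a dict with "image" (480x640x3 uint8, blue, green, red), "range_z" (480x640 float32, mm along the optical axis (not along the pixel's ray), 0 where there is no reading), "fx", "fy", "cx", "cy" (pixels), "cam_to_world" (4x4, takes a point from camera to world coordinates). Camera axes: x right, y up, looking along -z (the intrinsics and any distortion apply to the point x, -y, -z); pixel columns grow to the right and rows downward; lengths in mm; the calibration is good to about 2 mm. A picture is of the moment at which its call begins.
A pose or a line that the arm cannot do raises PlanningError and nothing moves.
- finish_job(): hands the job in; it is judged then, once.
The state is a dict: "time": time; "qpos": joint angles; "qvel": joint speeds; "joint_efforts": joint torques, N m; "eef_pos": TCP position; "tool_rot": TCP orientation; "ft_force": force on the tool from outside, world axes, zero at the start; "torque": the same for the moment, N m; "finger_gap": finger opening in mm; "gripper_force": force on a finger pad.
Only numpy, scipy, OpenCV 4.12 (cv2) and the standard library are available. Lean on these libraries where they do the work, as an engineer would, in place of code of your own. Each camera call takes 0.05 s, during which the arm holds its last target. There are 200 camera calls.

## Working session

There is one attempt and no reset: what is moved stays moved. The work goes in short steps, each a Python script; the robot and the scene stay as the last script left them, time stands still between calls to the robot, and variables do not carry over. Pictures are saved under pics/ and viewed, at most 14 in all, crops included, and the job is handed in when it is done.

```bash
ls; mkdir -p pics; python3 - <<'E'
from workcell import *
import cv2,numpy as np
for n in("top","side"):
    c=camera(n); cv2.imwrite(f"pics/{n}0.png",c["image"]); np.savez(f"pics/{n}0.npz",**c)
    print(n,c["fx"],c["fy"],c["cx"],c["cy"],np.round(c["cam_to_world"],3).tolist(),[k for k in c])
print(read_state(),grip_point_offset)
E
```

```text
pics
top 488.96328010316626 488.96328010316626 320.76624784591377 239.60295491221441 [[-0.004, 0.983, -0.184, 292.687], [-1.0, -0.007, -0.015, -68.223], [-0.016, 0.184, 0.983, 1021.067], [0.0, 0.0, 0.0, 1.0]] ['image', 'range_z', 'fx', 'fy', 'cx', 'cy', 'cam_to_world']
side 588.7468873749384 588.7468873749384 325.8152116427947 240.90322176213593 [[-0.966, 0.199, -0.162, 280.743], [-0.256, -0.7, 0.666, 768.291], [0.019, 0.685, 0.728, 1049.694], [0.0, 0.0, 0.0, 1.0]] ['image', 'range_z', 'fx', 'fy', 'cx', 'cy', 'cam_to_world']
{'time': 0.1, 'qpos': array([ 1.04477348,  0.52195706, -0.03632474,  1.59991167,  0.021209  ,
        1.02109399, -0.11281403]), 'qvel': array([ 0.0010591 , -0.00174769,  0.00027484, -0.00196644,  0.00056565,
        0.00204145,  0.00014931]), 'joint_efforts': array([ 3.19389015e-03, -9.28494859e+01,  1.98384449e+00, -3.70535481e+01,
        1.80663174e-02,  5.27196040e-03,  8.14772761e-06]), 'eef_pos': array([ 274.96977899, -560.9507016 ,  230.79574416]), 'tool_rot': array([[ 8.97909369e-01,  4.40180093e-01, -5.00903893e-04],
       [ 4.40180371e-01, -8.97908972e-01,  8.47944664e-04],
       [-7.65177389e-05, -9.81865520e-04, -9.99999515e-01]]), 'ft_force': array([ 0.47226543, -0.06239521, -0.19680378]), 'torque': array([0.00246118, 0.01218947, 0.01036378]), 'gripper_force': 0.0, 'finger_gap': 85.42288050927648} -18.700000000000003
```

View pics/top0.png

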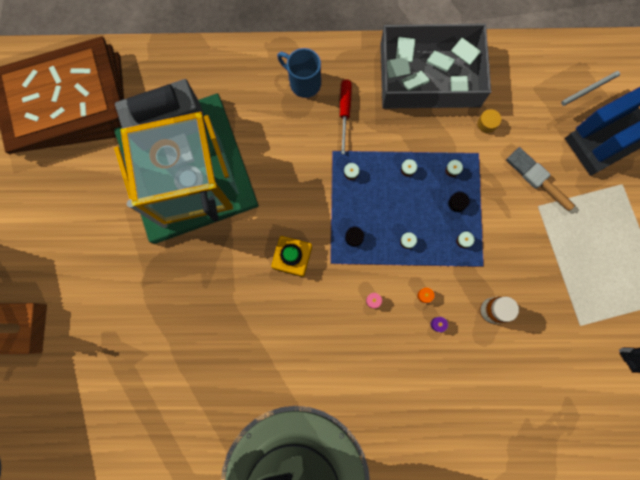

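View pics/side0.png

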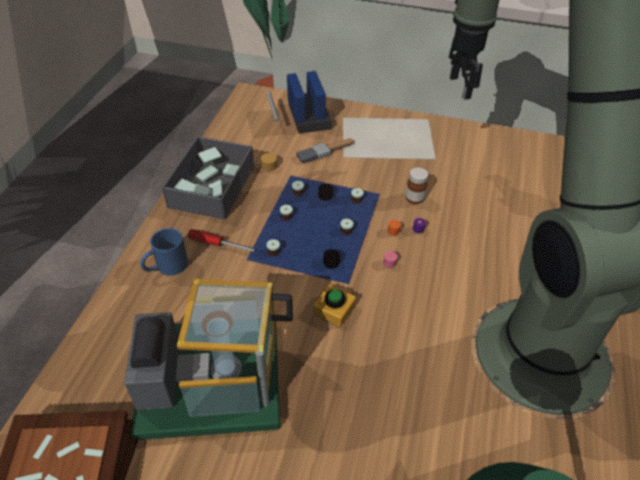

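```bash
cat > h.py <<'E'
from workcell import *
import cv2,numpy as np
def ray(c,u,v):
    M=np.array(c["cam_to_world"]); d=np.array([(u-c["cx"])/c["fx"],-(v-c["cy"])/c["fy"],-1.])
    return M[:3,3],M[:3,:3]@d
def onz(c,u,v,z):
    o,d=ray(c,u,v); return o+d*(z-o[2])/d[2]
def proj(c,p):
    M=np.array(c["cam_to_world"]); q=M[:3,:3].T@(np.array(p,float)-M[:3,3])
    return c["cx"]-c["fx"]*q[0]/q[2], c["cy"]+c["fy"]*q[1]/q[2]
def cloud(c):
    v,u=np.mgrid[:480,:640]; r=c["range_z"]; M=np.array(c["cam_to_world"])
    P=np.stack([(u-c["cx"])/c["fx"]*r,-(v-c["cy"])/c["fy"]*r,-r],-1)
    P=P@M[:3,:3].T+M[:3,3]; P[r<=0]=np.nan; return P
def blobs(mask,lo=15,hi=1e5):
    n,l,s,ce=cv2.connectedComponentsWithStats(mask.astype(np.uint8))
    return [(ce[i],s[i,4],s[i]) for i in range(1,n) if lo<=s[i,4]<=hi]
def hsv(c): return cv2.cvtColor(c["image"],cv2.COLOR_BGR2HSV)
def pearls(c,z=29):
    H=hsv(c); m=(H[...,1]<70)&(H[...,2]>140)
    out=[]
    for ce,a,s in blobs(m,40,600):
        p=onz(c,ce[0],ce[1],z); out.append((np.round(ce,1),int(a),np.round(p,1)))
    return out
E
python3 - <<'E'
from h import *
cs={n:dict(np.load(f"pics/{n}0.npz")) for n in("top","side")}
for n,c in cs.items():
    P=cloud(c);H=hsv(c)
    print(n)
    for r in pearls(c): print(r[0],r[1],r[2],np.round(P[int(r[0][1]),int(r[0][0])],0))
    b=(H[...,0]>100)&(H[...,0]<130)&(H[...,1]>120)
    for ce,a,s in blobs(b,1500): print("blue",ce,a,onz(c,*ce,3).round())
    g=(H[...,0]>45)&(H[...,0]<80)&(H[...,1]>150)
    for ce,a,s in blobs(g,40): print("green",ce,a,s[:4],P[int(ce[1]),int(ce[0])].round(1))
    o=(H[...,0]<16)&(H[...,1]>60)&(H[...,2]>100)
    x=(slice(120,200),slice(110,220)) if n=="top" else (slice(290,370),slice(180,270))
    y=(H[...,0]>18)&(H[...,0]<30)&(H[...,1]>170)&(H[...,2]>120)
    for ce,a,s in blobs(y,30):
        mm=np.zeros((480,640),bool);mm[s[1]:s[1]+s[3],s[0]:s[0]+s[2]]=1
        q=P[mm&y]; print("yellow",ce.round(),a,s[:4],np.nanmin(q,0).round(),np.nanmax(q,0).round())
c=cs["top"]
a=cv2.resize(c["image"][75:250,95:305],(0,0),fx=2.8,fy=2.8,interpolation=2)[:,:588]
cv2.imwrite("pics/mtop.png",a)
c=cs["side"]
cv2.imwrite("pics/mside.png",cv2.resize(c["image"][260:440,120:360],(720,540),interpolation=2))
cv2.imwrite("pics/mat.png",cv2.resize(cs["top"]["image"][140:345,320:530],(600,586),interpolation=2))
E
```

```text
top
[403.6  55.1] 543 [ 892.3 -238.1   29. ] [ 887. -235.   38.]
[465.4  50.7] 396 [ 901.  -374.8   29. ] [ 893. -369.   45.]
[440.4  60. ] 302 [ 879.3 -318.6   29. ] [ 882. -319.   24.]
[54.4 74.1] 96 [856.9 538.2  29. ] [842. 523.  56.]
[79.6 70.2] 86 [865.4 482.6  29. ] [849. 467.  59.]
[29.4 78. ] 93 [848.  593.6  29. ] [831. 574.  59.]
[416.3  80. ] 213 [ 832.3 -263.6   29. ] [ 829. -262.   35.]
[591.4  85.4] 113 [ 814.7 -642.3   29. ] [ 802. -626.   55.]
[459.1  83.1] 251 [ 823.8 -356.5   29. ] [ 830. -360.   17.]
[81.2 89.4] 78 [819.2 474.9  29. ] [807. 462.  53.]
[55.7 93.3] 82 [810.7 530.8  29. ] [796. 515.  58.]
[30.  97.2] 81 [802.  587.2  29. ] [788. 568.  58.]
[ 82.6 108.7] 68 [773.5 467.9  29. ] [761. 454.  58.]
[ 56.8 112.5] 67 [765.2 524.   29. ] [753. 509.  58.]
[ 31.1 116.4] 67 [756.7 580.   29. ] [745. 563.  56.]
[343.2 135.8] 63 [ 704.5 -102.1   29. ] [ 711. -102.   18.]
[185.9 154.4] 125 [665.8 235.4  29. ] [601. 184. 204.]
[170.7 158.8] 61 [656.2 267.6  29. ] [593. 210. 205.]
[409. 166.] 163 [ 635.2 -240.5   29. ] [ 634. -240.   33.]
[454.6 166.6] 143 [ 633.1 -3
[... 2178 characters left out ...]
 446.4] 164 [864.1 456.4  29. ] [849. 464.  57.]
[ 67.4 449.2] 139 [818.6 449.2  29. ] [803. 459.  61.]
[ 92.9 452.2] 117 [772.5 442.2  29. ] [759. 453.  61.]
[ 30.5 476.7] 124 [852.6 508.8  29. ] [840. 514.  54.]
[ 49.9 477.3] 53 [820.2 501.1  29. ] [807. 509.  58.]
blue [315.46723647 237.42083842] 4914 [ 541. -194.    3.]
green [334.79452055 295.39726027] 73 [329 291  13  12] [443.8  10.5  60. ]
yellow [206. 332.] 691 [177 280  80  72] [516. 135. 200.] [673. 299. 213.]
yellow [240. 283.] 119 [214 281  52   5] [546. 132. 206.] [640. 158. 213.]
yellow [338. 310.] 364 [322 293  33  33] [403. -19.   7.] [474.  51.  45.]
yellow [218. 382.] 332 [179 377  77  10] [514. 288. 140.] [638. 338. 152.]
```

View pics/mtop.png

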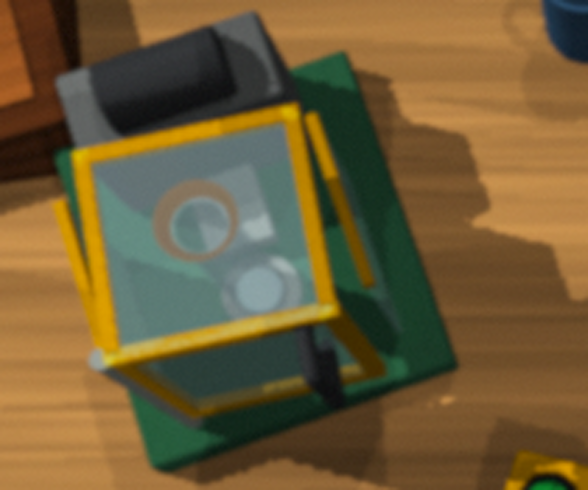

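View pics/mside.png

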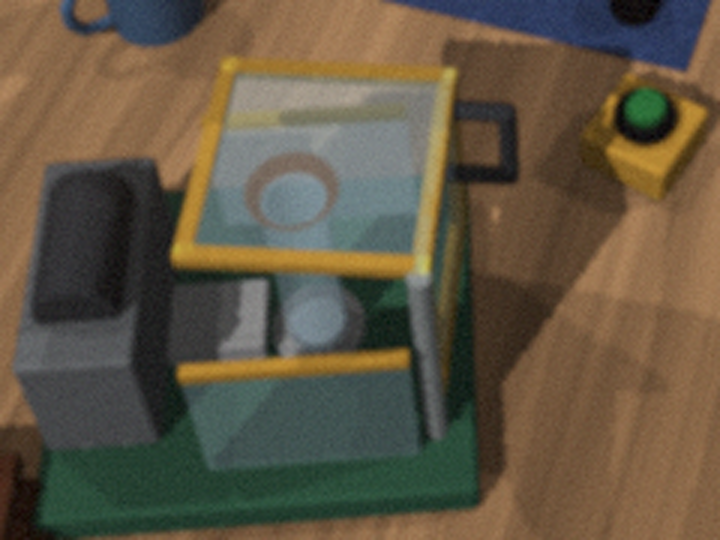

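View pics/mat.png

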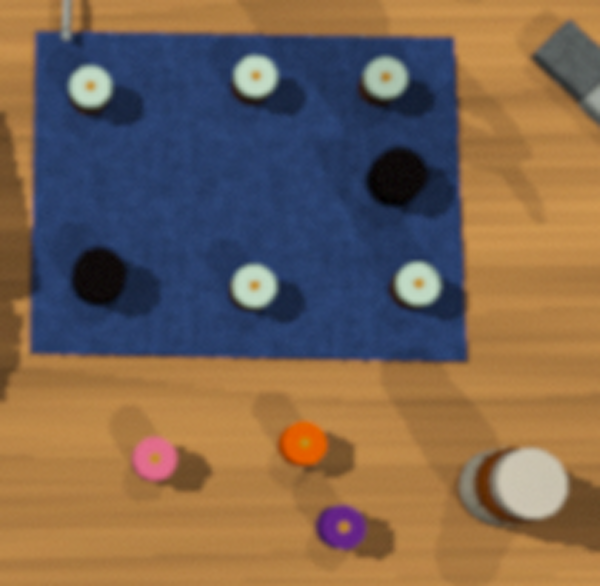

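```bash
python3 - <<'E'
from h import *
t,s=[dict(np.load(f"pics/{n}0.npz")) for n in("top","side")]
def tt(x,y): return 95+x/2.8,75+y/2.8
def ss(x,y): return 120+x/3,260+y/3
for nm,z,a,b in [("hinge",205,(103,362),(420,268)),("end",205,(338,310),(450,72)),("far-",205,(300,108),(228,63)),("far+",205,(77,155),(176,255)),("ring",186,(196,221),(292,190))]:
    print(nm,onz(t,*tt(*a),z).round(1),onz(s,*ss(*b),z).round(1))
for a in [(345,55),(455,365),(158,467)]: print("deck",onz(t,*tt(*a),30).round(1))
for a in [(510,103),(512,180)]: print("handle top201?",onz(s,*ss(*a),201).round(1),onz(s,*ss(*a),124).round(1))
print("handle",onz(t,*tt(310,335),201).round(1),onz(t,*tt(333,398),124).round(1))
H=hsv(t);g=(H[...,0]>45)&(H[...,0]<80)&(H[...,1]>150)
P=cloud(t); print("btn",np.nanmedian(P[246:262,282:299][g[246:262,282:299]],0), onz(t,290.35,253.47,57))
P=cloud(s); print("btn",np.nanmedian(P[291:299,330:340].reshape(-1,3),0), onz(s,334.8,295.4,57))
E
```

```text
hinge [509.7 271.6 205. ] [511.  266.6 205. ]
end [541.8 126.8 205. ] [539.6 128.6 205. ]
far- [676.3 156.  205. ] [672.9 158.7 205. ]
far+ [645.9 297.4 205. ] [645.1 295.1 205. ]
ring [608.1 225.4 186. ] [606.6 224.5 186. ]
deck [802.5 170.5  30. ]
deck [551.7  79.3  30. ]
deck [475.7 298.   30. ]
handle top201? [498.2 138.6 201. ] [517.9  81.5 124. ]
handle top201? [480.2 192.8 201. ] [498.3 140.6 124. ]
handle [527.  144.7 201. ] [504.9 147.3 124. ]
btn [445.68283149   8.16435052  55.92587378] [445.03951806   7.5294111   57.        ]
btn [443.29387764   8.29832219  60.2919992 ] [442.39570898   8.74429812  57.        ]
```

Candidates in the top view are as follows:
- **Pearl-capped, pale discs on the mat:** (351,169), (409,166), (454,167), (409,239) and (466,239). These are the five to load.
- **Ebony, plain black:** (355,237) and (458,203).
- **Look-alikes off the mat:** pink (374,300), orange (427,296) and purple (439,325).
- **Other pale things:** jar lid (505,309) and tray chips around (403–465, 50–85).

The close crop confirms the five pale caps on the mat. The door is about 0.13 rad ajar, and the handle is at about (498,137).

```bash
cat >> h.py <<'E'
YAW=0.34; HINGE=np.array([509.,273.]); HN=40.0; HD=131.0; MOUTH=np.array([607.3,225.])
def R(a):  # tool down, closing axis at angle a
    c,s=np.cos(a),np.sin(a); return np.array([[-s,c,0],[c,s,0],[0,0,-1]]).T @np.eye(3) if 0 else np.column_stack([(-s,c,0),(c,s,0),(0,0,-1)])
def handle(q):
    th=YAW-q; d=np.array([np.sin(th),-np.cos(th)]); x=np.array([np.cos(th),np.sin(th)])
    return HINGE+HD*d-HN*x, th-np.pi/2
def st(m=""):
    s=read_state(); print(m,"t",round(s["time"],1),"p",s["eef_pos"].round(1),"F",s["ft_force"].round(1),"gap",round(s["finger_gap"],1),"j",s["qpos"].round(2)); return s
E
python3 - <<'E'
from h import *
for q in (0.13,1.0,1.8):
    p,a=handle(q)
    for f in (0,np.pi):
        for z in (154,330): print(q,p.round(),f,z,inverse_kinematics([*p,z],R(a+f)))
for p,z in [(MOUTH,189),((633,-336),10),((478,-351),10)]: print(p,inverse_kinematics([*p,z],R(np.pi/2)),inverse_kinematics([*p,z],R(-np.pi/2)))
E
```

```text
0.13 [497. 137.] 0 154 [-0.0520789   0.48269687 -0.43745518  1.9428662   0.28455572  0.77603141
 -2.01139512]
0.13 [497. 137.] 0 330 [ 0.13576036  0.30252517 -0.65728375  1.72904045  0.19838129  1.17738625
 -1.93688868]
0.13 [497. 137.] 3.141592653589793 154 [ 0.25046762  0.58752529 -0.8696358   1.92824112  0.57428084  0.8941345
  0.86804948]
0.13 [497. 137.] 3.141592653589793 330 [ 0.43268262  0.41903845 -1.09961585  1.71663585  0.39202165  1.24982481
  1.02172424]
1.0 [397. 194.] 0 154 [-1.02945257  0.41069421  0.56392322  2.15892877 -0.35504071  0.66095601
 -2.45006471]
1.0 [397. 194.] 0 330 [-1.61169699  0.26763355  1.26333771  1.95351039 -0.28361541  1.12143833
 -2.46382527]
1.0 [397. 194.] 3.141592653589793 154 [ 0.31421972  0.6333239  -1.22002032  2.09808704  0.75197014  0.9504072
 -0.41766706]
1.0 [397. 194.] 3.141592653589793 330 [ 0.38749607  0.26084846 -1.15281193  1.87934145  0.25923228  1.16674894
  0.05450805]
1.8 [374. 298.] 0 154 [ 0.09329358  0.73464999 -1.27348974  2.00983646  0.82824964  1.05505896
  1.67336078]
1.8 [374. 298.] 0 330 [ 0.17165131  0.40225311 -1.262
[... 163 characters left out ...]
95
 -1.28539217]
1.8 [374. 298.] 3.141592653589793 330 [ 0.11772806  0.3590922  -1.164643    1.79970132  0.35150666  1.21572564
 -1.03847126]
[607.3 225. ] [ 0.08861511  0.74266893 -0.87693954  1.54586474  0.60788485  1.14398319
  0.65417679] [-0.17834644  0.62837783 -0.41500691  1.56132282  0.28332225  1.01190539
 -2.24471326]
(633, -336) [ 0.75498669  0.99545773 -0.6176814   1.42869332  0.6527828   0.9272654
  1.52679278] [ 0.38770127  0.92261054  0.03020237  1.45331207 -0.03472465  0.76619089
 -1.13983119]
(478, -351) [ 0.91837551  0.84084114 -0.56600042  1.79643688  0.66540039  0.70403119
  1.54933432] [ 0.52047818  0.77882386  0.01881014  1.81887546 -0.02552531  0.54412608
 -1.01508922]
```

```bash
python3 - <<'E'
from h import *
p,a=handle(0.13)
movep([*p,320],R(a+np.pi)); st()
movel([*p,230])
c=camera("top"); d=camera("side")
g=movel([*p,154],max_speed=80,guard=8); st(g)
e=camera("side")
cv2.imwrite("pics/h1.png",np.hstack([cv2.resize(c["image"][110:270,100:260],(400,400)),cv2.resize(e["image"][200:360,190:350],(400,400))]))
E
```

```text
t 2.7 p [497.4 135.8 319.8] F [ 0.4 -0.2 -0.4] gap 85.4 j [ 0.43  0.43 -1.1   1.73  0.4   1.23  1.01]
False t 4.7 p [497.4 136.7 154.4] F [-0.9 -0.3  0.9] gap 85.4 j [ 0.3   0.62 -0.95  1.93  0.63  0.93  0.82]
```

View pics/h1.png

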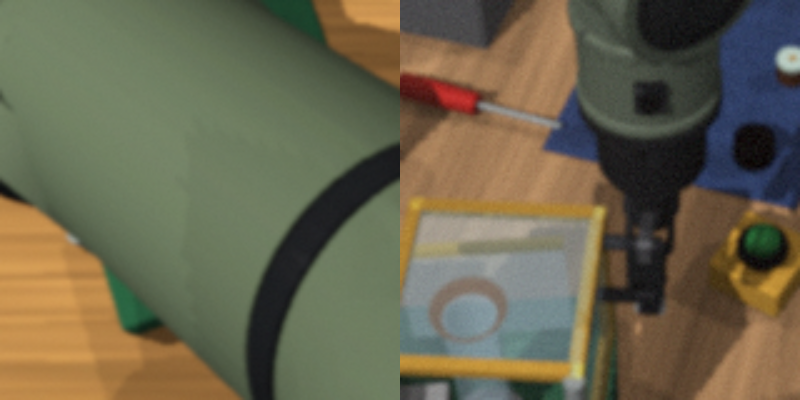

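The right half shows the fingers straddling the handle: its arms are at crop (625,243) and (625,295), and the bar is in line with the fingers. I'll clamp.

```bash
python3 - <<'E'
from h import *
clamp(); s=st("clamped"); 
p,a=handle(0.13)
for q in np.arange(0.25,0.50,0.12):
    p,a=handle(q); movel([*p,154],R(a+np.pi),max_speed=60); s=st(f"{q:.2f}")
    th=YAW-q; x=np.array([np.cos(th),np.sin(th)]);d=np.array([np.sin(th),-np.cos(th)])
    print("cmd",p.round(1),"F along d",(s["ft_force"][:2]@d).round(1),"x",(s["ft_force"][:2]@x).round(1))
E
```

```text
clamped t 5.4 p [497.4 142.6 154.8] F [  3.7  35.4 -12.6] gap 10.7 j [ 0.3   0.62 -0.96  1.92  0.63  0.92  0.82]
0.25 t 5.8 p [481.5 145.3 154.8] F [  8.3  38.4 -18.3] gap 10.6 j [ 0.28  0.59 -0.94  1.96  0.6   0.89  0.69]
cmd [480.9 138.9] F along d -37.5 x 11.7
0.37 t 6.2 p [466.4 149.7 154.8] F [ 13.6  40.3 -24. ] gap 10.4 j [ 0.26  0.56 -0.92  2.    0.58  0.86  0.57]
cmd [465.1 143.3] F along d -40.7 x 12.3
0.49 t 6.7 p [451.9 156.  154.9] F [ 19.3  41.8 -30.5] gap 10.5 j [ 0.23  0.53 -0.89  2.03  0.56  0.83  0.44]
cmd [449.9 149.4] F along d -44.2 x 12.9
```

```bash
python3 - <<'E'
from h import *
import json
q=0.49; off=np.array([2.0,6.6]); log=[]
open_gripper(); p,a=handle(q); movel([*(p+off),154],R(a+np.pi),max_speed=40); st("open"); clamp(); s=st("re")
F0=s["ft_force"].copy()
for q in np.arange(0.61,1.80,0.12):
    p,a=handle(q); movel([*(p+off),154],R(a+np.pi),max_speed=70); s=read_state(); F=s["ft_force"]
    log.append([q,*s["eef_pos"][:2]]); print(round(q,2),"off",off.round(1),"err",(s["eef_pos"][:2]-p-off).round(1),"F",F.round(1),"gap",round(s["finger_gap"],1))
    off=off+np.clip(F[:2]/6*0.7,-2,2)
    if abs(F).max()>60: break
json.dump(log,open("log.json","w")); st()
E
```

```text
open t 7.7 p [451.9 156.5 154. ] F [ 1.2 -0.4 -0. ] gap 85.5 j [ 0.21  0.54 -0.89  2.02  0.56  0.85  0.43]
re t 8.4 p [451.9 156.  154.1] F [-1.6 -1.   4.5] gap 10.5 j [ 0.22  0.54 -0.89  2.02  0.56  0.85  0.43]
0.61 off [2.  6.6] err [0.3 0.2] F [0.5 1.2 3.2] gap 10.5
0.73 off [2.1 6.7] err [0.6 0.2] F [2.8 3.2 1.8] gap 10.6
0.85 off [2.4 7.1] err [0.6 0.1] F [3.6 3.9 1.8] gap 10.6
0.97 off [2.8 7.6] err [ 0.5 -0. ] F [3.6 1.8 3.3] gap 10.5
1.09 off [3.2 7.8] err [0.6 0.1] F [4.4 2.5 3.2] gap 10.4
1.21 off [3.7 8.1] err [ 0.7 -0.1] F [5.  2.7 2.8] gap 10.4
1.33 off [4.3 8.4] err [ 0.7 -0.2] F [4.9 1.6 4.4] gap 10.4
1.45 off [4.9 8.6] err [ 0.9 -0.3] F [5.3 0.  5.1] gap 10.3
1.57 off [5.5 8.6] err [ 1.1 -0.4] F [ 7.3 -0.8  4.5] gap 10.7
1.69 off [6.3 8.5] err [ 1.  -0.6] F [ 6.1 -1.4  6.4] gap 10.5
 t 12.2 p [379.8 291.2 154.1] F [ 6.1 -1.4  6.4] gap 10.5 j [-0.31  0.46 -0.61  2.03  0.38  0.76 -0.92]
```

```bash
python3 - <<'E'
from h import *
import json
from scipy.optimize import least_squares
log=json.load(open("log.json")); off=np.array([7.0,8.4])
p,a=handle(1.81); movel([*(p+off),154],R(a+np.pi),max_speed=70); s=st(); log.append([1.81,*s["eef_pos"][:2]])
L=np.array(log); f=least_squares(lambda v:np.hypot(L[:,1]-v[0],L[:,2]-v[1])-v[2],[510,275,137]); print("circle",f.x.round(1),abs(f.fun).max().round(2))
ang=np.unwrap(np.arctan2(L[:,2]-f.x[1],L[:,1]-f.x[0])); print((ang[0]-ang).round(3), (L[:,0]-L[0,0]).round(3))
open_gripper(); movel([*(p+off),300],max_speed=200)
movep([500,-20,330],R(np.pi/2)); st()
for n in("top","side"):
    c=camera(n); cv2.imwrite(f"pics/{n}1.png",c["image"]); np.savez(f"pics/{n}1.npz",**c)
t=cv2.imread("pics/top1.png");s=cv2.imread("pics/side1.png")
cv2.imwrite("pics/o1.png",np.hstack([cv2.resize(t[80:290,60:270],(400,400)),cv2.resize(s[250:460,120:330],(400,400))]))
E
```

```text
t 12.6 p [382.9 307.2 154.1] F [ 6.8 -3.1  7.9] gap 10.2 j [-0.36  0.47 -0.57  2.    0.36  0.77 -1.04]
circle [511.2 274.4 132.4] 0.03
[0.    0.122 0.246 0.371 0.495 0.618 0.742 0.865 0.988 1.111 1.234] [0.   0.12 0.24 0.36 0.48 0.6  0.72 0.84 0.96 1.08 1.2 ]
 t 16.2 p [499.9 -19.5 329.8] F [-0.1  0.1  0.5] gap 85.3 j [ 0.48  0.28 -0.69  1.76  0.19  1.17  1.3 ]
```

View pics/o1.png

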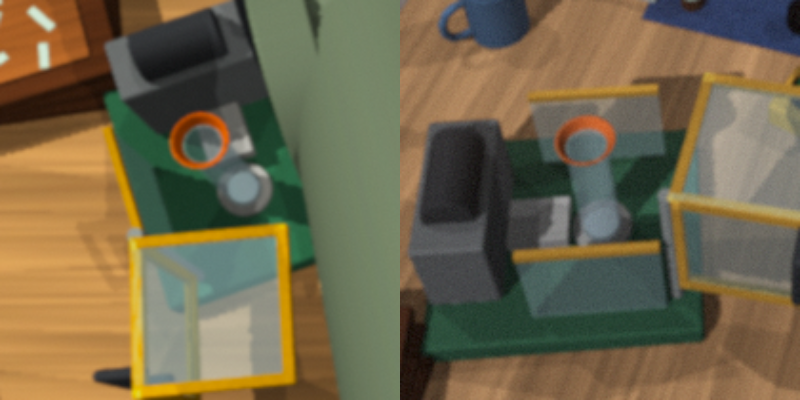

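```bash
python3 - <<'E'
from h import *
t,s=[dict(np.load(f"pics/{n}1.npz")) for n in("top","side")]
k=210/400
h=onz(t,60+133*k,80+238*k,205);e=onz(t,60+135*k,80+393*k,205);print("hinge,end",h.round(1),e.round(1),"theta",np.arctan2(e[0]-h[0],-(e[1]-h[1])))
for c,x in((t,(60,80)),(s,(120,250))):
    H=hsv(c); m=(H[...,0]<13)&(H[...,1]>150)&(H[...,2]>120); m[:x[1]]=0;m[x[1]+210:]=0;m[:,:x[0]]=0;m[:,x[0]+210:]=0
    cs,_=cv2.findContours(m.astype(np.uint8),cv2.RETR_EXTERNAL,cv2.CHAIN_APPROX_NONE)
    for q in cs:
        if len(q)>25:
            el=cv2.fitEllipse(q); print(el, onz(c,*el[0],186).round(1), onz(c,*el[0],183).round(1))
for r in pearls(t):
    if 430<r[2][0]<690 and -410<r[2][1]<-60: print(r[0],r[1],r[2])
E
```

```text
hinge,end [508.5 274.9 205. ] [367.6 263.5 205. ] theta -1.4902826136974454
((165.07969665527344, 152.5614013671875), (28.16657257080078, 28.73025894165039), 112.56571960449219) [610.7 225.4 186. ] [611.8 226.5 183. ]
((216.4553680419922, 323.8598937988281), (23.583362579345703, 29.380321502685547), 72.9009017944336) [607.7 225.9 186. ] [608.8 224.1 183. ]
[409. 166.] 171 [ 635.3 -240.5   29. ]
[454.5 166.5] 168 [ 633.3 -336.4   29. ]
[465.9 238.6] 182 [ 478.  -351.3   29. ]
[412.7 237.7] 62 [ 480.7 -242.4   29. ]
```

```bash
cat >> h.py <<'E'
MOUTH=np.array([609.,225.5])
def find():
    out=[]
    for cn in("top","side"):
        c=camera(cn)
        out.append([r for r in pearls(c) if 415<r[2][0]<700 and -430<r[2][1]<-50 and r[1]>(130 if cn=="top" else 65)])
    res=[]
    for r in out[0]:
        p=r[2][:2]; q=[w[2][:2] for w in out[1] if np.hypot(*(w[2][:2]-p))<14]
        res.append((p+q[0])/2 if q else p+[-0.8,-1.8])
    return res,[[r[2][:2].tolist() for r in o] for o in out]
def pick(p,a=np.pi/2):
    movep([*p,140],R(a)); movel([*p,12],max_speed=160,guard=12); st("down"); clamp(); s=st("grip")
    movel([*p,150],max_speed=250); return 26<s["finger_gap"]<36
def drop(a=np.pi/2):
    movep([*MOUTH,290],R(a)); s=st("over")
    if not 26<s["finger_gap"]<36: return False
    movel([*MOUTH,191],max_speed=140,guard=10); st("at"); open_gripper(); wait(0.3); movel([*MOUTH,290],max_speed=250); return True
E
python3 - <<'E'
from h import *
r=pick(np.array([634.,-242.])); print(r)
if r:
    print(drop()); st()
    c=camera("top");s=camera("side"); np.savez("pics/s2.npz",**s)
    cv2.imwrite("pics/a2.png",np.hstack([cv2.resize(c["image"],(440,330)),cv2.resize(s["image"][250:415,120:300],(360,330))]))
    print(find())
E
```

```text
down t 18.4 p [ 634.7 -242.1   13.1] F [-0.4 -0.2  0.9] gap 85.8 j [ 0.55  0.91 -0.45  1.55  0.5   0.8   1.47]
grip t 19.0 p [ 634.2 -242.1   12.6] F [-2.1  0.5  7.2] gap 27.4 j [ 0.55  0.91 -0.45  1.55  0.5   0.8   1.47]
True
over t 21.5 p [609.5 224.  289.5] F [-0.5  0.2 -0.2] gap 27.9 j [-0.05  0.57 -0.63  1.44  0.34  1.24  0.86]
at t 22.3 p [609.4 225.7 191.8] F [-0.6  0.6 -0.5] gap 27.5 j [-0.07  0.66 -0.6   1.55  0.41  1.06  0.8 ]
True
 t 23.8 p [609.  225.5 290.4] F [ 0.1 -0.5 -0.7] gap 85.5 j [-0.05  0.57 -0.63  1.44  0.34  1.24  0.86]
([array([ 632.1, -338.5]), array([ 627.8 , -119.85])], [[[633.3, -336.3], [628.7, -118.0]], [[630.9, -340.7], [626.9, -121.7]]])
```

View pics/a2.png

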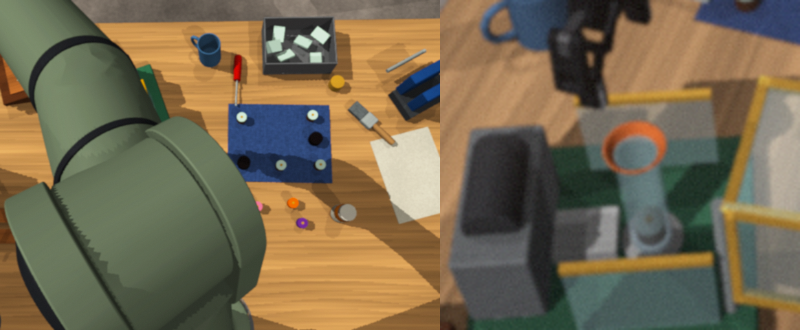

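The first roundel is in the tube with its pearl face up: the pale cap shows at crop (650,222). Two pearls at (281,164) and (320,164) are shadowed by the arm, so I'll loosen the brightness threshold and load the rest.

```bash
sed -i 's/H\[...,2\]>140)/H[...,2]>95)/; s/S<70/S<80/' h.py; python3 - <<'E'
from h import *
for i in range(4):
    L,raw=find(); print(len(L),[p.round(1).tolist() for p in L])
    if not L: break
    L.sort(key=lambda p:p[1]); p=L[0]
    if not pick(p): print("MISS"); break
    if not drop(): print("LOST"); break
    if i==3: break
print(find()[0]); st()
c=camera("top");s=camera("side"); np.savez("pics/s3.npz",**s)
cv2.imwrite("pics/a3.png",np.hstack([cv2.resize(c["image"],(440,330)),cv2.resize(s["image"][250:415,120:300],(360,330))]))
E
```

```text
5 [[682.6, -95.9], [631.4, -338.2], [627.0, -119.6], [475.8, -236.0], [476.4, -354.4]]
down t 27.2 p [ 477.  -354.5   12.8] F [ 0.1 -0.8  0.4] gap 85.2 j [ 0.82  0.8  -0.41  1.8   0.5   0.64  1.69]
grip t 27.8 p [ 476.6 -354.5   12.6] F [-1.9  1.1  9.9] gap 27.7 j [ 0.82  0.8  -0.41  1.8   0.5   0.64  1.68]
over t 30.7 p [609.4 224.2 289.7] F [ 1.2 -0.1 -0.6] gap 27.6 j [-0.01  0.59 -0.71  1.43  0.39  1.26  0.82]
at t 31.6 p [609.4 225.8 191.9] F [ 0.7 -0.1  0.4] gap 27.9 j [-0.02  0.68 -0.67  1.54  0.46  1.08  0.76]
3 [[631.2, -338.4], [627.0, -119.4], [475.8, -235.9]]
down t 36.2 p [ 631.9 -338.5   13.1] F [ 0.4 -0.6 -1.2] gap 85.2 j [ 0.72  0.97 -0.55  1.43  0.58  0.9   1.57]
grip t 36.7 p [ 631.5 -338.5   12.6] F [-1.6 -0.1  7.5] gap 28.0 j [ 0.72  0.97 -0.55  1.43  0.58  0.9   1.57]
over t 39.5 p [609.5 224.3 289.6] F [ 0.4  0.1 -1.2] gap 27.5 j [ 0.03  0.61 -0.77  1.43  0.43  1.28  0.79]
at t 40.4 p [609.4 225.7 191.8] F [-0. -0.  0.] gap 27.4 j [ 0.01  0.7  -0.74  1.54  0.5   1.1   0.73]
0 []
[]
 t 42.0 p [608.7 225.3 289.1] F [-0.5  0.4 -0.5] gap 85.6 j [ 0.03  0.61 -0.77  1.43  0.43  1.28  0.79]
```

View pics/a3.png

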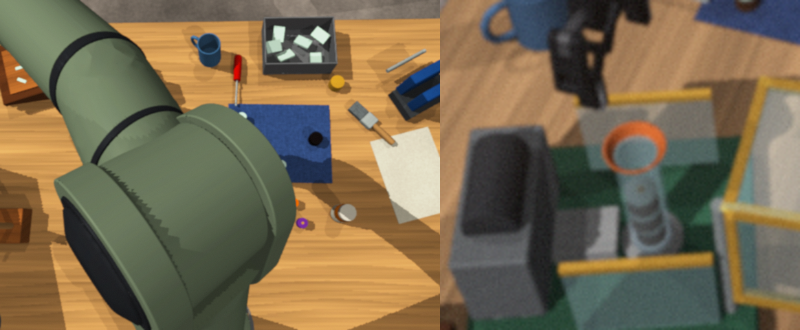

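Three are stacked, and the arm hides the last two. I'll move it aside and continue.

```bash
python3 - <<'E'
from h import *
for i in range(3):
    movep([300,-540,290],R(np.pi/2)); L,raw=find(); L=[p for p in L if not(p[0]>665 and p[1]>-110)]; print([p.round(1).tolist() for p in L],raw)
    if not L or i==2: break
    L.sort(key=lambda p:p[1]); p=L[0]
    if not pick(p): print("MISS"); break
    if not drop(): print("LOST"); break
st()
c=camera("top");s=camera("side"); np.savez("pics/s4.npz",**s)
cv2.imwrite("pics/a4.png",np.hstack([cv2.resize(c["image"],(440,330)),cv2.resize(s["image"][250:415,120:300],(360,330))]))
E
```

```text
[[627.2, -119.5], [475.6, -235.6]] [[[627.7, -117.9], [476.6, -233.6]], [[474.7, -237.5], [626.6, -121.1]]]
down t 47.5 p [ 476.1 -235.8   12.7] F [0.8 1.8 0.4] gap 84.9 j [ 0.69  0.75 -0.47  1.97  0.61  0.57  1.37]
grip t 48.1 p [ 475.8 -235.7   12.5] F [-2.8  0.5 12.3] gap 28.0 j [ 0.69  0.75 -0.47  1.97  0.61  0.57  1.37]
over t 50.6 p [609.4 224.  289.6] F [-0.7 -0.9  0.2] gap 27.7 j [ 0.    0.6  -0.72  1.43  0.4   1.26  0.81]
at t 51.5 p [609.4 225.7 191.9] F [-0.4  0.2 -0.5] gap 27.8 j [-0.01  0.68 -0.69  1.54  0.47  1.08  0.75]
[[627.1, -119.6]] [[[627.8, -117.9]], [[626.4, -121.2]]]
down t 58.9 p [ 627.7 -119.6   12.9] F [-0.2 -0.1  0.2] gap 85.2 j [ 0.41  0.87 -0.49  1.67  0.56  0.74  1.22]
grip t 59.4 p [ 627.3 -119.6   12.6] F [-2.9 -0.3  9.2] gap 27.6 j [ 0.41  0.87 -0.49  1.67  0.56  0.74  1.22]
over t 61.5 p [609.5 223.7 289.2] F [ 0.8 -1.   0.5] gap 28.2 j [-0.04  0.58 -0.65  1.44  0.36  1.25  0.85]
at t 62.4 p [609.4 225.6 191.8] F [-0.4  0.5  0.1] gap 27.8 j [-0.05  0.67 -0.62  1.55  0.42  1.07  0.79]
[] [[], []]
 t 66.8 p [ 300.6 -539.7  290. ] F [-0.5 -0.6  0.4] gap 85.5 j [ 1.2   0.47 -0.34  1.54  0.17  1.16  2.4 ]
```

View pics/a4.png

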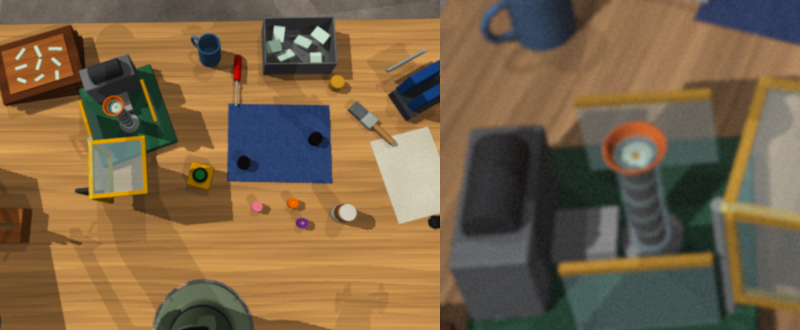

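All five are loaded, with the top pearl showing at crop (637,155). Both ebonies are still on the mat and the jar is upright. Now I'll regrip the handle and shut the guard.

```bash
python3 - <<'E'
from h import *
C=np.array([511.2,274.4]); P0=np.array([382.9,307.2]); _,A0=handle(1.81); A0+=np.pi; b0=np.arctan2(*(P0-C)[::-1])
def pose(dq): b=b0+dq; return [*(C+132.4*np.array([np.cos(b),np.sin(b)])),154],R(A0+dq)
movep([350,100,330],R(A0)); st()
movep([*P0,300],R(A0)); st()
print(movel([*P0,154],max_speed=100,guard=10)); st(); clamp(); st("clamp")
off=np.zeros(2)
for dq in np.r_[np.arange(0.12,1.70,0.12),np.arange(1.70,2.0,0.02)]:
    p,r=pose(dq); p[0]+=off[0];p[1]+=off[1]
    movel(p,r,max_speed=70 if dq<1.7 else 30); s=read_state(); F=s["ft_force"]; b=b0+dq
    rad=np.array([np.cos(b),np.sin(b)]); tan=np.array([-np.sin(b),np.cos(b)]); fr,ft=F[:2]@rad,F[:2]@tan
    print(round(dq,2),s["eef_pos"][:2].round(1),"Fr",fr.round(1),"Ft",ft.round(1),"Fz",F[2].round(1),"off",off.round(1))
    off=off+np.clip(fr/6*0.7,-1.5,1.5)*rad
    if ft<-25 or abs(F).max()>50: break
st()
E
```

```text
t 69.3 p [350.2  99.7 330. ] F [ 1.1  0.2 -0.2] gap 85.6 j [ 0.59  0.01 -1.02  2.04  0.01  1.1  -0.33]
 t 70.2 p [383.  306.7 299.7] F [-0.4 -1.1 -0.4] gap 85.2 j [ 0.1   0.44 -1.19  1.82  0.44  1.19 -1.13]
False
 t 71.8 p [383.1 307.3 154.4] F [-0.8  0.3  0. ] gap 85.6 j [-0.04  0.62 -1.03  1.98  0.67  0.93 -1.33]
clamp t 72.5 p [382.9 307.3 154.1] F [-1.2 -0.6  3.9] gap 10.4 j [-0.04  0.62 -1.03  1.98  0.67  0.93 -1.33]
0.12 [379.9 291.4] Fr 0.1 Ft 0.9 Fz 4.7 off [0. 0.]
0.24 [378.8 275.5] Fr 2.0 Ft 0.7 Fz 5.7 off [-0.  0.]
0.36 [379.6 259.7] Fr 0.3 Ft 0.9 Fz 4.6 off [-0.2  0. ]
0.48 [382.3 244.1] Fr -0.2 Ft 0.8 Fz 4.5 off [-0.3 -0. ]
0.6 [386.8 228.9] Fr 0.2 Ft 1.0 Fz 5.8 off [-0.3  0. ]
0.72 [393.1 214.3] Fr 0.0 Ft 0.7 Fz 5.8 off [-0.3 -0. ]
0.84 [401.2 200.6] Fr 0.8 Ft 0.5 Fz 6.7 off [-0.3 -0. ]
0.96 [410.7 188. ] Fr -0.0 Ft 1.4 Fz 6.1 off [-0.4 -0.1]
1.08 [421.8 176.6] Fr 0.4 Ft 0.4 Fz 6.7 off [-0.4 -0.1]
1.2 [434.1 166.5] Fr 0.7 Ft 1.0 Fz 6.7 off [-0.4 -0.1]
1.32 [447.5 158.1] Fr 1.5 Ft 0.3 Fz 6.1 off [-0.4 -0.2]
1.44 [461.8 151.3] Fr -0.6 Ft 0.0 Fz 6.9 off [-0.5 -0.3]
1.56 [476.8 146.3] Fr 1.0 Ft 1.1 Fz 6.3 off [-0.5 -0.2]
1.68 [492.3 143.1] Fr -0.0 Ft 1.2 Fz 6.0 off [-0.5 -0.3]
1.7 [494.8 142.7] Fr 0.9 Ft 0.7 Fz 6.2 off [-0.5 -0.3]
1.72 [497.4 142.4] Fr 0.1 Ft -0.0 Fz 5.1 off [-0.5 -0.4]
1.74 [500.  142.2] Fr -0.5 Ft 1.5 Fz 6.4 off [-0.5 -0.5]
1.76 [502.7 141.9] Fr 1.5 Ft 1.0 Fz 6.7 off [-0.5 -0.4]
1.78 [505.3 141.8] Fr -0.1 Ft 0.5 Fz 6.5 off [-0.5 -0.6]
1.8 [507.9 141.7] Fr 0.8 Ft 1.9 Fz 5.4 off [-0.5 -0.6]
1.82 [510.5 141.7] Fr -0.9 Ft 1.3 Fz 5.1 off [-0.5 -0.6]
1.84 [512.9 141.7] Fr 0.6 Ft -2.0 Fz 7.8 off [-0.5 -0.5]
1.86 [513.  141.5] Fr 4.8 Ft -24.0 Fz 23.3 off [-0.5 -0.6]
1.88 [514.6 142. ] Fr -1.8 Ft -29.7 Fz 16.9 off [-0.5 -1.2]
 t 80.2 p [514.6 142.  153.8] F [-29.7   0.   16.9] gap 10.4 j [ 0.49  0.92 -1.4   1.87  0.96  1.26  0.76]
```

```bash
python3 - <<'E'
from h import *
open_gripper(); st("rel"); p=read_state()["eef_pos"]; movel([p[0],p[1],300],max_speed=150)
movep([400,-200,300],R(np.pi/2)); st()
t,s=camera("top"),camera("side")
cv2.imwrite("pics/c1.png",np.hstack([cv2.resize(t["image"][75:265,95:285],(400,400)),cv2.resize(s["image"][250:440,120:310],(400,400))]))
E
```

```text
rel t 80.9 p [518.5 141.  154. ] F [-0.6 -0.8  0. ] gap 85.5 j [ 0.49  0.92 -1.39  1.86  0.97  1.26  0.77]
 t 83.4 p [ 400.5 -199.2  300.1] F [ 0.5 -0.5  0.6] gap 85.3 j [ 1.43  0.48 -1.46  1.91  0.51  1.22  1.37]
```

View pics/c1.png

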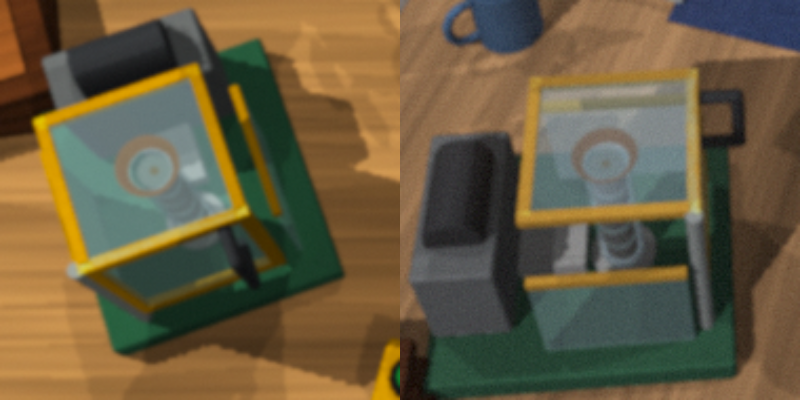

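The guard is shut: the wing edges are parallel to the deck, and the stack is visible in the tube. Next I'll press the start button.

```bash
python3 - <<'E'
from h import *
goto_joints([1.2,.47,-.34,1.54,.17,1.16,2.4]); clamp()
B=[443.7,8.2]
movep([*B,180],R(np.pi/2)); movel([*B,80],max_speed=120); st("above")
g=movel([*B,42],max_speed=15,guard=14); st(g); wait(0.3); st()
movel([*B,180],max_speed=100); st("up")
movep([350,-200,300],R(np.pi/2))
t=camera("top");s=camera("side")
cv2.imwrite("pics/f1.png",np.hstack([cv2.resize(t["image"],(440,330)),cv2.resize(s["image"][250:415,120:360],(360,330))]))
E
```

```text
above t 88.7 p [444.    8.2  80.5] F [-0.4 -0.4 -0.1] gap 0.0 j [ 0.29  0.55 -0.57  2.16  0.54  0.57  0.89]
True t 90.4 p [443.8   8.2  50.8] F [-3.2  0.3 19.7] gap -0.0 j [ 0.24  0.6  -0.51  2.18  0.61  0.51  0.83]
 t 90.7 p [443.8   8.2  50.8] F [-2.9 -0.3 18.4] gap -0.1 j [ 0.24  0.6  -0.51  2.18  0.61  0.51  0.83]
up t 92.2 p [443.4   8.2 179.5] F [ 0.2  0.2 -0. ] gap 0.1 j [ 0.42  0.38 -0.71  2.08  0.35  0.79  1.07]
```

View pics/f1.png

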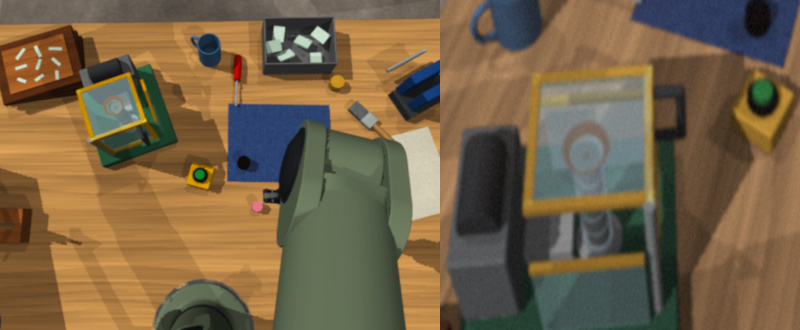

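The button bottomed out at z 50.8 against 18 N, well past its 5 N spring. The guard is still shut and the stack is in the tube, so I'm handing in.

```bash
python3 -c "
from workcell import *
print(finish_job())"
```

```text
the job is handed in; nothing more can be done
None
```

The job is handed in: the guard was swung open about 1.85 rad, all five pearl roundels were stacked pearl-up in the tube, the guard was shut to its stop, and then the start button was pressed fully down; both ebony roundels stayed on the mat and the jar was not touched.

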